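Roll the press roller up its rack and shut the keeper

ROBOT

A 7-joint arm with a two-finger parallel gripper is mounted at the origin on a cart in front of the work surface, level with it; the furniture and walls round the work are solid. World frame = base frame: x ahead of the robot, y to its left, z up, the work surface at z = 0. Lengths are in m, angles in rad, forces in N, time in s.
With the tool pointing down it reaches from about 0.4 to 0.75 m from the base axis. Payload 19.5 kg.
Tool frame: the origin (TCP) lies at the very end of the fingers, on their centre line; the grasp point (between the pads) lies 19 mm behind it (robot.tcp_to_grasp is the distance from the TCP to the grasp point, in m); z points along the fingers, y is the line along which they close (so a half turn about z gives the same grasp; the last joint's range is limited). The gripper opens to 85 mm and grips with 20 to 120 N. Pads are 22 mm wide; open, the fingers measure 114 mm over their backs; the gripper's body (76 mm by 85 mm) begins 54 mm behind the grasp point. The pads swing forward as they close: fully open they stand 13 mm farther back than shut.
Start: joints at [1.195, 0.707, -0.028, 1.485, 0.022, 0.951, -0.075], TCP at [0.188, -0.543, 0.231] pointing down, gripper open.
Joint ranges: [-2.71, 2.71], [-0.32, 2.16], [-1.57, 1.52], [0, 2.45], [-1.46, 4.6], [0, 2.02], [-2.83, 2.83]. Speed limits (rad/s): [1.89, 1.89, 2.57, 2.57, 3.01, 3.01, 3.01].

INTERFACE

Orientations are given as a 3x3 rotation matrix whose columns are the frame's x, y, z axes.
In Python, from bench import robot gives the robot as it stands.
- The arm moves only by the shell command python3 -m inch 'ROWS' [FORCE]. ROWS is JSON, one flat list of numbers, 7 for each row, row after row: the shift along the tool's x, y, z in mm, then the turn, a rotation vector about the tool's x, y, z in rad, then the finger opening in mm, from 0 to 85.4. A call has 1 to 8 rows; each row is the pose to reach, as a shift and turn from the pose commanded when the call began, along the tool's axes at that moment; what a row does not reach only later rows make up. A row lasts 1/8 s, in which the tool goes at most 62.5 mm and 10.7 degrees, less where a joint would pass 70% of its speed; a pose out of reach is approached as far as the arm can. A call with a gripper value outside its range is refused whole. The fingers move at their own pace and stop on an object; FORCE is the grip in N (left out, the last holds). Time passes only in rows, so rows that repeat a pose let the fingers close. It gives the time, the measured TCP pose, the force, the opening and the grip force at its end, in the units of the state.
- robot.sense(): the state, without advancing time (a new reading comes with each control period).
- robot.read_camera(name): name is "side" or "top"; returns the picture (384x512x3 uint8, blue, green, red); there is no depth.
- robot.camera_params(name): a dict with "mtx" (3x3 intrinsics, pixels), "dist" ([k1, k2, p1, p2, k3] as OpenCV has them; the pictures are not rectified), "xyz" and "orientation" of the camera in the world. Camera axes: x right, y down, z forward; pixel columns grow to the right and rows downward; lengths in m; the calibration is good to about 2 mm. A picture is of the moment at which its call begins. camera_params takes no time and is no camera call.
- robot.close_job(): hands the job in; it is judged then, once.
Trained networks look in the newest picture that a camera, given by its name, has taken for a name from the list of things; names that differ only in an ending like _2 or _b are one class to them, and where a whole thing is asked for, a point or a joint stands for the part that bears it (a point fixed in the world has none). Each returns a list of dicts, best first, with "conf" (0 to 1); they miss things now and then, are a little off and sometimes report something else, mostly with a low value. They report only what shows in the picture. A call takes as long as a camera call. They do not tell look-alikes from the thing itself.
- robot.spot_in(camera, query): "extent" ([left, top, right, bottom] in pixels, round what is visible of it).
The state is a dict: "time": time; "q": joint angles; "joint_vel": joint speeds; "tau": joint torques, N m; "position": TCP position; "ee_rot": TCP orientation; "contact_force": force on the tool from outside, world axes, zero at the start; "wrist_torque": the same for the moment, N m; "width": finger opening in m; "gripper_force": force on a finger pad.
Only numpy, scipy, OpenCV 4.12 (cv2) and the standard library are available. Lean on these libraries where they do the work, as an engineer would, in place of code of your own. Each camera call takes 0.05 s, during which the arm holds its last target. There are 200 camera calls.

TASK

Put the metal press roller away: push it with the fingertips up the shallow ramp of the wooden rack, slowly and without letting it run back down, until it sits in its seat against the stop. Then push the flat steel keeper bar round until it is fully shut behind the roller. Only push: do not lift the roller, and leave the other things where they are.

Things in the scene. Friction and masses are not known exactly. Their poses are not given: they have to be found in the camera images.
- rack: fixed plywood roller rack, 294 x 150 mm; origin on the table under the ramp, x points up the ramp to the stop, y across, z up. Along x: foot lip from -160 to -150 mm (top z = 19 mm), then a level apron, z = 12 mm, up to the ramp foot. The lane is 130 mm wide between side rails 10 mm thick that stand about 10 mm above it
- roller: loose plain metal roller with dark end faces, 60 mm in diameter, 120 mm long, 0.5 kg, smooth (friction 0.35); origin at its centre, own y along its axis (x and z turn as it rolls). Starts at rest across the level apron. Rolls freely and runs back if let go on the ramp; past the crest it drops 2.5 mm into the seat and stays
- ramp_foot (a point): lower edge of the ramp, mid-lane, on its surface: x = -80 mm, y = 0, z = 12 mm in the rack's frame; the ramp rises straight from here at 8 degrees to the crest
- crest (a point): upper edge of the ramp, mid-lane, on its surface: x = 70 mm, z = 33 mm in the rack's frame. Beyond it the seat is level at z = 31 mm up to the upright stop board, face at x = 114 mm, top at z = 76 mm
- seat (a point): where the roller's centre is when it sits in the seat against the stop: x = 84 mm, y = 0, z = 61 mm in the rack's frame; axes as the rack
- keeper_pivot (a point): point on the keeper's upright hinge axis at the height of the middle of the bar: x = 46 mm, y = -90 mm, z = 66 mm in the rack's frame, on a post beside the lane; axes as the rack
- keeper_tip (a point): middle of the rounded free end of the keeper, a flat steel bar 8 mm wide, 14 mm high (z = 59 to 73 mm in the rack's frame), 116 mm from the pivot to this point; its y axis points along the bar away from the pivot
- keeper (a joint): angle of the keeper bar, rad: 0 = fully shut (its limit), bar straight across the lane along the rack's +y, 4 mm behind the seated roller; grows as it opens, swinging towards the foot of the ramp: at 1.57 it points along the rack's -x beside the lane; limit 2.4. Starts at 1.5 to 1.85. Light friction holds it where it is left (under 1 N at the tip)
- marker: black marker pen, 19 mm thick, 128 mm long, lying beside the rack; leave alone; origin at the middle of its underside
- tape_roll: roll of brown packing tape lying flat, 104 mm across, 24 mm high, beyond the foot of the ramp; leave alone; origin at the middle of its underside
- candle_jar: lidded candle jar, 72 mm across, 90 mm high, standing beside the upper end of the rack; leave alone; origin at the middle of its underside
- tin_lid: loose tin jar lid, 71 mm across, 13 mm high, lying beside the lower end of the rack on the keeper's side; leave alone; origin at the middle of its underside
- screwdriver: screwdriver with red handle, 22 mm thick, 156 mm long, lying beyond the stop; leave alone; origin at the middle of its underside
There are look-alikes about, which are no part of the job. Leave any orange or purple look-alike of the roller alone.

How it is judged:
On the way, in this order (a step that is already met when the one before it is completed fails the run):
1. the roller is on the upper half of the ramp, keeper still open (x of roller in the frame of rack between -0.01 and 0.065 m and value of joint keeper above 0.8 rad), for 0.1 s.
2. the roller rests in its seat against the stop, keeper still open (distance between roller and seat below 0.008 m and angle between the y axis of roller and the y axis of rack, either way round below 0.08 rad and linear speed of roller below 0.03 m/s and value of joint keeper above 0.8 rad), for 0.2 s.
At the end, for the whole second after the job is handed in: the roller lies at rest in the seat, its centre within 8 mm of the seat point and its axis within 0.08 rad of square, and the keeper is shut to within 0.08 rad (distance between roller and seat below 0.008 m and angle between the y axis of roller and the y axis of rack, either way round below 0.08 rad and linear speed of roller below 0.02 m/s and value of joint keeper below 0.08 rad); the robot touches nothing.
It fails at once if the roller runs away or rolls back (faster than 0.3 m/s) (linear speed of roller above 0.3 m/s).
It fails at once if the roller is lifted off the rack (more than about 15 mm above where it rolls) (z of roller in the frame of rack above 0.078 m or (x of roller in the frame of rack below -0.08 m and z of roller in the frame of rack above 0.058 m) or (x of roller in the frame of rack below 0 m and z of roller in the frame of rack above 0.07 m)).
It fails at once if a thing that stands round the rack is moved more than 20 mm (distance of any of marker, tape_roll, candle_jar, tin_lid, screwdriver from where it was at the start of the episode above 0.02 m).
It also fails if it takes over 64 s, if anything falls off the work surface, if the arm or the gripper's body presses on something with over 40 N, if the wrist force passes 120 N, or if a joint passes its speed limit or range.

## Working session

There is one attempt and no reset: what is moved stays moved. The work goes in short steps, Python scripts to look and compute and a shell command to move; the robot and the scene stay as the last step left them, time stands still between calls to the robot, and variables do not carry over. Pictures are saved under pics/ and viewed, at most 13 in all, crops included, and the job is handed in when it is done.

```bash
ls; mkdir -p pics; cat > look.py <<'E'
import sys,cv2,numpy as np
from bench import robot
def both(tag):
    for c in("side","top"):
        cv2.imwrite(f"pics/{tag}_{c}.png",robot.read_camera(c))
E
python3 - <<'E'
from look import *
both("a")
a=cv2.imread("pics/a_side.png");b=cv2.imread("pics/a_top.png")
cv2.imwrite("pics/a_both.png",cv2.resize(np.vstack([a,b]),None,fx=.78,fy=.78))
for c in("side","top"):
    p=robot.camera_params(c);print(c,p["xyz"],np.round(p["orientation"],3).tolist(),np.round(p["mtx"],1).tolist())
    for n in("rack","roller","keeper","keeper_tip","marker","tape_roll","candle_jar","tin_lid","screwdriver"):
        print(n,[(np.round(d["extent"]).tolist(),round(d["conf"],2)) for d in robot.spot_in(c,n)[:3]])
s=robot.sense();print(s["time"],s["position"],np.round(s["ee_rot"],3).tolist())
E
```

```text
pics
side [0.5738112  1.10836887 0.85434607] [[-0.999, 0.03, -0.044], [0.054, 0.58, -0.813], [0.001, -0.814, -0.581]] [[414.3, 0.0, 256.7], [0.0, 414.3, 191.9], [0.0, 0.0, 1.0]]
rack [([232.0, 185.0, 301.0, 248.0], 0.61)]
roller [([186.0, 261.0, 232.0, 286.0], 0.82), ([247.0, 141.0, 280.0, 156.0], 0.81), ([260.0, 179.0, 293.0, 197.0], 0.71)]
keeper []
keeper_tip [([238.0, 184.0, 241.0, 212.0], 0.49)]
marker [([298.0, 204.0, 303.0, 229.0], 0.68), ([233.0, 185.0, 299.0, 245.0], 0.16)]
tape_roll [([270.0, 168.0, 297.0, 182.0], 0.61), ([234.0, 185.0, 299.0, 248.0], 0.15)]
candle_jar [([203.0, 213.0, 233.0, 250.0], 0.77)]
tin_lid [([231.0, 187.0, 297.0, 249.0], 0.7), ([230.0, 180.0, 250.0, 196.0], 0.54)]
screwdriver [([245.0, 255.0, 296.0, 268.0], 0.67)]
top [0.31179537 0.01628306 1.12800729] [[-0.008, -0.976, 0.216], [-1.0, 0.009, 0.003], [-0.005, -0.216, -0.976]] [[433.6, 0.0, 256.4], [0.0, 433.6, 196.5], [0.0, 0.0, 1.0]]
rack [([180.0, 185.0, 303.0, 273.0], 0.81)]
roller [([268.0, 209.0, 301.0, 262.0], 0.92), ([382.0, 204.0, 420.0, 255.0], 0.91), ([128.0, 136.0, 152.0, 185.0], 0.71)]
keeper [([228.0, 182.0, 277.0, 191.0], 0.75)]
keeper_tip [([226.0, 187.0, 277.0, 194.0], 0.7)]
marker [([208.0, 256.0, 257.0, 271.0], 0.86)]
tape_roll [([309.0, 237.0, 353.0, 280.0], 0.9), ([178.0, 185.0, 305.0, 274.0], 0.33)]
candle_jar []
tin_lid [([288.0, 180.0, 316.0, 211.0], 0.81)]
screwdriver [([155.0, 196.0, 176.0, 252.0], 0.63)]
1.0 [ 0.18837853 -0.54324488  0.23128372] [[0.945, 0.328, -0.0], [0.328, -0.945, 0.0], [0.0, -0.0, -1.0]]
```

View pics/a_side.png

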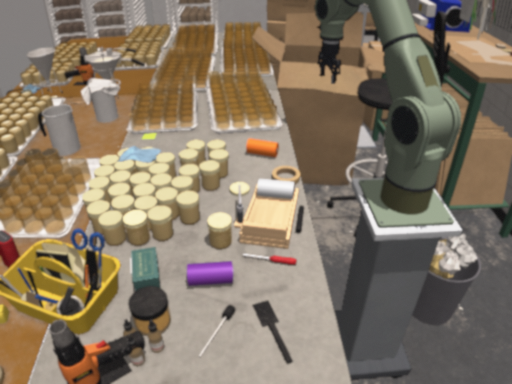

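View pics/a_top.png

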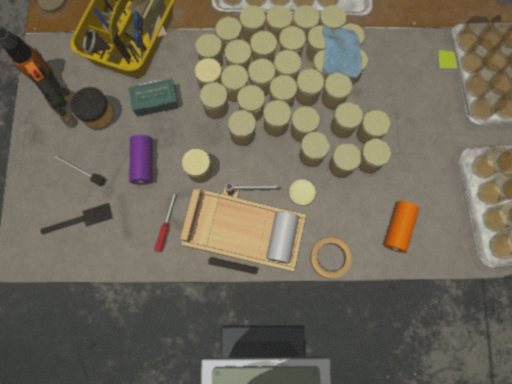

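The top view shows the rack at (180–303, 185–273), with its foot on the right and the stop on the left. The keeper lies along (228–278, 187). Three things could be the roller:
- Silver, on the apron: (284, 236)
- Orange: (402, 227)
- Purple: (140, 160)

By the description it's the silver one. I'll check that in a close crop and get the rack corners from it too.

```bash
python3 - <<'E'
import cv2,numpy as np
b=cv2.imread("pics/a_top.png")[175:285,170:330];a=cv2.imread("pics/a_side.png")[160:260,190:320]
b=cv2.resize(b,(800,550),interpolation=cv2.INTER_CUBIC)
cv2.imwrite("pics/c_top.png",b)
cv2.imwrite("pics/c_side.png",cv2.resize(a,(780,600),interpolation=cv2.INTER_CUBIC))
E
```

```text
(no output)
```

View pics/c_top.png

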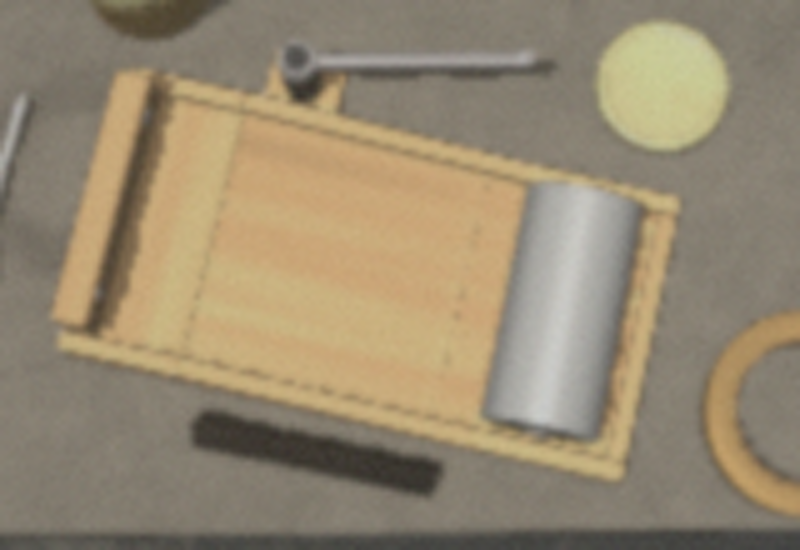

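View pics/c_side.png

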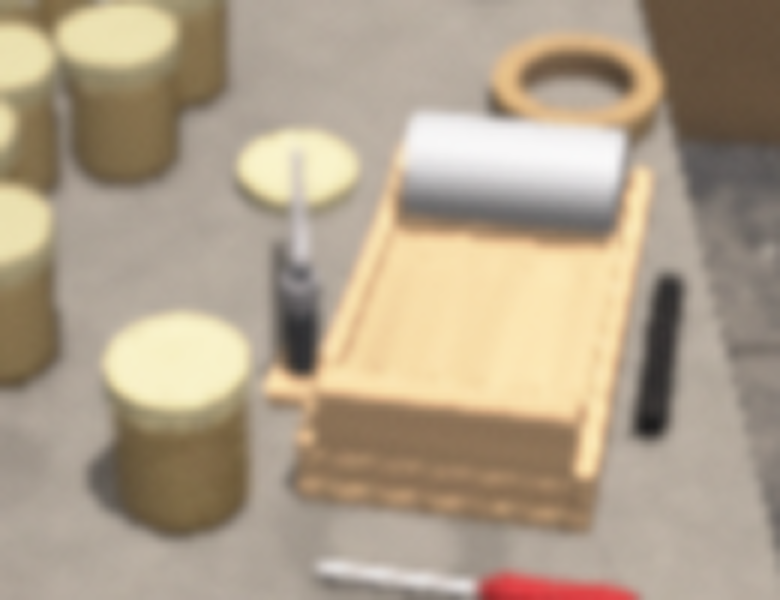

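The crop confirms the silver roller with dark ends on the apron. Its centre is at about top-view pixel (283, 237). The keeper runs from the pivot at (230, 186) to the tip at (277, 187). Next I'll fit the rack pose.

```bash
cat > geo.py <<'E'
import cv2,numpy as np
from bench import robot
from scipy.optimize import least_squares
P={c:robot.camera_params(c) for c in("side","top")}
def proj(c,X):
    p=P[c];R=np.array(p["orientation"]).T
    return cv2.projectPoints(np.atleast_2d(np.float64(X)),cv2.Rodrigues(R)[0],-R@np.array(p["xyz"]),np.array(p["mtx"]),np.array(p["dist"]))[0][:,0]
def onz(c,px,z):
    p=P[c];u=cv2.undistortPoints(np.float64([[px]]),np.array(p["mtx"]),np.array(p["dist"]))[0,0]
    d=np.array(p["orientation"])@np.r_[u,1];o=np.array(p["xyz"]);return o+d*(z-o[2])/d[2]
def Rz(a):return np.array([[np.cos(a),-np.sin(a),0],[np.sin(a),np.cos(a),0],[0,0,1]])
E
python3 - <<'E'
from geo import *
T=[((680,200),(-160,-75,21)),((620,478),(-160,75,21)),((155,75),(114,-65,76)),((90,328),(114,65,76)),((240,95),(70,-65,33)),((185,350),(70,65,33)),((298,55),(46,-90,74))]
S=[((650,170),(-160,75,21)),((300,490),(134,-75,0)),((590,525),(134,75,0))]
tp=np.array([np.array(a)/5+[170,175] for a,_ in T]);sp=np.array([np.array(a)/6+[190,160] for a,_ in S])
tm=np.array([b for _,b in T])/1e3;sm=np.array([b for _,b in S])/1e3
w=lambda v,m:m@Rz(v[2]).T+[v[0],v[1],0]
f=lambda v:np.r_[(proj("top",w(v,tm))-tp).ravel(),(proj("side",w(v,sm))-sp).ravel()]
r=least_squares(f,[.42,.05,1.7],loss="soft_l1");v=r.x;print("rack",v);print(np.round(f(v).reshape(-1,2),1).tolist())
inr=lambda X:(Rz(v[2]).T@(X-[v[0],v[1],0])*1e3).round(1)
for n,q,z in(("tip",(540,58),.07),("rA",(582,195),.072),("rB",(545,425),.072),("pivot",(298,55),.074)):
    X=onz("top",np.array(q)/5+[170,175],z);print(n,X.round(3),inr(X))
# roller silhouette fit
sil=[]
qt=np.array([(525,185),(640,205),(485,415),(605,435)])/5+[170,175]
X=onz("top",qt.mean(0),.042);print("roller c",X.round(3),inr(X))
for n,e in(("tin",(288,180,316,211)),("tape",(309,237,353,280)),("marker",(208,256,257,271)),("jar",(182,150,211,182))):
    X=onz("top",((e[0]+e[2])/2,(e[1]+e[3])/2),.09 if n=="jar" else .012);print(n,X.round(3),inr(X))
np.save("rack.npy",v)
E
```

```text
rack [0.47367552 0.0632488  1.33544151]
[[0.7, -1.0], [0.6, 0.5], [-0.3, -0.3], [-0.7, -0.3], [1.3, 3.3], [-0.2, 1.2], [-0.0, 0.3], [-0.2, -0.4], [-1.4, 1.3], [-0.6, 1.7]]
tip [ 0.571 -0.034  0.07 ] [ -72.3 -117.6   70. ]
rA [ 0.501 -0.054  0.072] [-107.6  -53.6   72. ]
rB [ 0.388 -0.033  0.072] [-114.    60.8   72. ]
pivot [0.573 0.087 0.074] [ 46.1 -90.9  74. ]
roller c [ 0.447 -0.045  0.042] [-1.117e+02  1.000e-01  4.200e+01]
tin [ 0.561 -0.1    0.012] [-138.6 -122.7   12. ]
tape [ 0.395 -0.17   0.012] [-244.7   22.5   12. ]
marker [0.384 0.083 0.012] [-2.1 91.4 12. ]
jar [0.621 0.169 0.09 ] [ 137.  -118.7   90. ]
```

```bash
cat >> geo.py <<'E'
def go(*targets):  # rack-frame x,y,z mm (tool x along rack x): tool shift mm and turn from here
    v=np.load("rack.npy");s=robot.sense();R=np.array(s["ee_rot"]);p=np.array(s["position"])
    print("t",round(s["time"],2),"at",(Rz(v[2]).T@(p-[v[0],v[1],0])*1e3).round(1),"F",(Rz(v[2]).T@np.array(s["contact_force"])).round(1),"w",round(s["width"]*1e3))
    Rt=Rz(v[2])@np.diag([1,-1,-1]);rv=cv2.Rodrigues(R.T@Rt)[0].ravel()
    for t in targets:
        X=Rz(v[2])@(np.array(t)/1e3)+[v[0],v[1],0];print(t,(R.T@(X-p)*1e3).round(1),rv.round(3))
E
python3 - <<'E'
from geo import *
go((-168,0,150),(-168,0,30))
v=np.load("rack.npy")
for q in((240,125),(277,117),(305,122),(315,148),(347,158)):
    X=onz("top",q,.09);print(q,X.round(3),(Rz(v[2]).T@(X-[v[0],v[1],0])*1e3).round())
E
python3 -m inch '[379,-340,20,0,0,-1.0,60, 379,-340,20,0,0,-1.0,60, 379,-340,20,0,0,-1.0,60, 379,-340,20,0,0,-1.0,60, 379,-340,20,0,0,-1.0,60, 379,-340,20,0,0,-1.0,60, 379,-340,20,0,0,-1.0,60, 379,-340,20,0,0,-1.0,60]'
python3 -c "
from geo import *
go((-168,0,120),(-168,0,30))"
```

```text
t 1.0 at [-656.3  136.   231.3] F [ 0.2 -0.  -0.5] w 86
(-168, 0, 150) [ 377.7 -338.    81.3] [-0.    -0.    -1.002]
(-168, 0, 30) [ 377.7 -338.   201.3] [-0.    -0.    -1.002]
(240, 125) [0.729 0.06  0.09 ] [  57. -249.   90.]
(277, 117) [ 0.75  -0.034  0.09 ] [ -31. -291.   90.]
(305, 122) [ 0.735 -0.106  0.09 ] [-103. -294.   90.]
(315, 148) [ 0.665 -0.129  0.09 ] [-142. -231.   90.]
(347, 158) [ 0.639 -0.208  0.09 ] [-225. -224.   90.]
time: 2.0
position: [0.4313, -0.1044, 0.2118]
ee_rot: [[0.235, 0.972, 0.001], [0.972, -0.235, -0.0], [-0.0, 0.001, -1.0]]
contact_force: [1.0, -0.7, 0.1]
width: 0.0601
gripper_force: 0.0
t 2.0 at [-172.9    2.1  211.8] F [-0.4 -1.2  0.1] w 60
(-168, 0, 120) [ 4.9  2.  91.8] [ 0.001  0.    -0.002]
(-168, 0, 30) [  4.9   2.  181.8] [ 0.001  0.    -0.002]
```

```bash
python3 -m inch '[3,2,60,0,0,0,60, 3,2,120,0,0,0,60, 3,2,160,0,0,0,60, 3,2,180,0,0,0,60, 3,2,180,0,0,0,60]'
python3 - <<'E'
from geo import *
go((-160,0,32))
a=robot.read_camera("side");b=robot.read_camera("top")
print([(d["extent"],round(d["conf"],2)) for c in("side","top") for d in robot.spot_in(c,"roller")])
a=cv2.resize(a[120:280,180:340],(400,400),interpolation=3);b=cv2.resize(b[165:295,190:320],(400,400),interpolation=3)
cv2.imwrite("pics/d.png",np.hstack([a,b]))
E
```

```text
time: 2.62
position: [0.4327, -0.1035, 0.0308]
ee_rot: [[0.234, 0.972, -0.002], [0.972, -0.234, 0.0], [-0.0, -0.002, -1.0]]
contact_force: [-0.4, -0.5, 0.1]
width: 0.0598
gripper_force: 0.0
t 2.62 at [-171.7    1.    30.8] F [-0.6  0.2  0.1] w 60
(-160, 0, 32) [11.7  1.  -1.2] [-0.002  0.    -0.001]
[([186.9, 263.0, 233.0, 284.0], 0.94), ([247.0, 138.3, 269.4, 151.7], 0.72), ([128.2, 134.6, 155.9, 183.7], 0.95), ([267.9, 209.8, 290.3, 264.4], 0.75), ([179.4, 182.7, 289.6, 269.5], 0.18)]
```

View pics/d.png

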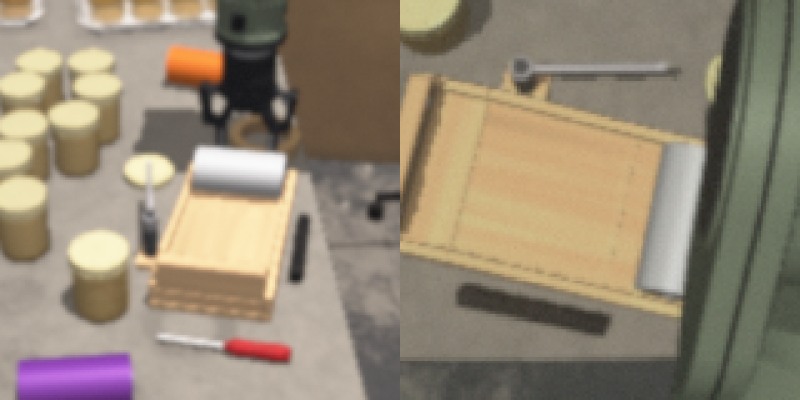

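The fingers are behind the roller and haven't touched it; it still sits on the apron, with its front edge at about top-view pixel (269, 237). I'll start the slow push.

```bash
python3 -m inch '[5,1,0,0,0,0,60, 10,1,0,0,0,0,60, 14,1,0,0,0,0,60, 18,1,0,0,0,0,60, 22,1,0,0,0,0,60, 26,1,0,0,0,0,60, 30,1,0,0,0,0,60, 34,1,0,0,0,0,60]'
python3 -c "
from geo import *
go((-120,0,31))
b=robot.read_camera('top');cv2.imwrite('pics/e_top.png',b)
v=np.load('rack.npy')
# roller front edge along mid-lane: gray (low sat) vs wood
for y in(-40,0,40):
    xs=np.arange(-150,60,1.);px=proj('top',np.c_[xs,0*xs+y,0*xs+42]/1e3@Rz(v[2]).T+[v[0],v[1],0])
    h=cv2.cvtColor(b,cv2.COLOR_BGR2HSV);S=[int(h[int(round(q[1])),int(round(q[0])),1]) for q in px]
    print(y,S[::4])
"
```

```text
time: 3.82
position: [0.4421, -0.0706, 0.0317]
ee_rot: [[0.235, 0.972, 0.0], [0.972, -0.235, 0.0], [0.0, -0.0, -1.0]]
contact_force: [-0.5, -1.0, 0.5]
width: 0.0601
gripper_force: 0.2
t 3.83 at [-137.6   -0.5   31.7] F [-1.1  0.3  0.5] w 60
(-120, 0, 31) [17.6 -0.6  0.7] [-0.    -0.    -0.002]
-40 [45, 44, 44, 42, 41, 43, 46, 41, 41, 43, 46, 43, 39, 42, 44, 42, 40, 44, 44, 45, 45, 38, 40, 70, 91, 106, 104, 103, 103, 103, 104, 104, 107, 102, 103, 106, 103, 106, 103, 105, 103, 103, 105, 106, 102, 104, 105, 104, 103, 105, 105, 103, 105]
0 [48, 44, 38, 44, 45, 47, 45, 41, 42, 46, 38, 41, 39, 45, 45, 45, 47, 44, 44, 42, 46, 38, 85, 97, 93, 99, 101, 103, 99, 102, 100, 103, 102, 103, 101, 106, 102, 104, 105, 103, 104, 101, 104, 102, 103, 104, 102, 104, 105, 103, 104, 105, 104]
40 [38, 41, 39, 50, 44, 43, 47, 42, 48, 46, 45, 36, 44, 47, 44, 41, 41, 43, 47, 44, 53, 91, 95, 93, 91, 94, 95, 94, 95, 99, 95, 96, 93, 95, 94, 94, 93, 94, 91, 92, 93, 92, 91, 91, 90, 92, 90, 90, 94, 91, 91, 91, 89]
```

```bash
cat >> geo.py <<'E'
def track(tag,cams=("top",)):
    v=np.load("rack.npy");b=robot.read_camera("top");cv2.imwrite(f"pics/{tag}.png",b)
    h=cv2.cvtColor(b,cv2.COLOR_BGR2HSV)[...,1].astype(np.float32)
    cam=Rz(v[2]).T@(np.array(P["top"]["xyz"])-[v[0],v[1],0])*1e3
    zc=42
    for _ in range(3):
        E=[]
        for y in np.arange(-50,51,5.):
            xs=np.arange(-130,112,.5);px=proj("top",np.c_[xs,0*xs+y,0*xs+zc]/1e3@Rz(v[2]).T+[v[0],v[1],0]).astype(np.float32)
            S=cv2.remap(h,px[None,:,0],px[None,:,1],cv2.INTER_LINEAR)[0]
            lo=np.flatnonzero(S<60)
            k=[i for i in lo[:-1] if S[i+1]>=60 and S[i+1:i+21].min()>60 and S[max(0,i-30):i].max()<75]
            if k:E.append((y,xs[k[0]]))
        E=np.array(E)
        if len(E)<5: print("few",E);return
        m=np.polyfit(E[:,0],E[:,1],1);r=np.abs(np.polyval(m,E[:,0])-E[:,1]);m=np.polyfit(*E[r<=np.median(r)*2+.5].T,1)
        a=np.arctan2(m[1]-cam[0],cam[2]-zc);xc=m[1]-30/np.cos(a)
        zc=42 if xc<-80 else min(42+(xc+80)*.14,63)
    print("roller x",xc.round(1),"skew",m[0].round(3),"n",len(E),"spread",np.std(np.polyval(m,E[:,0])-E[:,1]).round(1))
E
python3 -c "
from geo import *
track('f');go((-120,0,31))"
python3 -m inch '[4,0,0,0,0,0,60, 8,0,0,0,0,0,60, 12,0,0,0,0,0,60, 16,0,0,0,0,0,60, 20,0,-1,0,0,0,60, 24,0,-2,0,0,0,60]'
python3 -c "
from geo import *
track('g');go((-41,0,45),(29,0,48),(43,0,48))"
```

```text
few []
t 3.92 at [-137.3   -0.6   31.7] F [ 0.4 -0.7  0.5] w 60
(-120, 0, 31) [17.3 -0.6  0.7] [ 0.    -0.    -0.001]
time: 4.68
position: [0.4477, -0.0475, 0.0338]
ee_rot: [[0.235, 0.972, -0.0], [0.972, -0.235, -0.0], [-0.0, -0.0, -1.0]]
contact_force: [-0.3, -3.0, 2.0]
width: 0.06
gripper_force: 1.3
few []
t 4.72 at [-113.    -0.6   33.9] F [ 0.8 -0.9  0.7] w 60
(-41, 0, 45) [ 72.   -0.7 -11.1] [ 0.    -0.    -0.001]
(29, 0, 48) [142.   -0.8 -14.1] [ 0.    -0.    -0.001]
(43, 0, 48) [156.   -0.8 -14.1] [ 0.    -0.    -0.001]
```

```bash
python3 - <<'E'
from geo import *
v=np.load("rack.npy");b=cv2.imread("pics/g.png");h=cv2.cvtColor(b,cv2.COLOR_BGR2HSV)[...,1].astype(np.float32)
for y in(-40,0,40):
    xs=np.arange(-130,112,2.);px=proj("top",np.c_[xs,0*xs+y,0*xs+44]/1e3@Rz(v[2]).T+[v[0],v[1],0]).astype(np.float32)
    S=cv2.remap(h,np.ascontiguousarray(px[None,:,0]),np.ascontiguousarray(px[None,:,1]),cv2.INTER_LINEAR)[0]
    print(y,S.astype(int).tolist())
cv2.imwrite("pics/g2.png",cv2.resize(b[165:295,170:330],(800,650))[:600])
E
```

```text
-40 [42, 44, 44, 42, 45, 43, 42, 44, 43, 43, 43, 42, 44, 44, 44, 44, 43, 37, 42, 45, 44, 44, 44, 42, 41, 41, 40, 41, 43, 46, 44, 43, 41, 40, 43, 41, 41, 42, 44, 44, 40, 34, 34, 38, 42, 42, 41, 38, 40, 41, 42, 44, 42, 41, 41, 41, 45, 45, 44, 52, 81, 96, 102, 104, 103, 102, 103, 103, 103, 103, 103, 104, 104, 104, 104, 102, 101, 103, 104, 104, 105, 103, 105, 104, 104, 103, 100, 102, 104, 105, 105, 104, 103, 104, 104, 103, 102, 103, 101, 101, 100, 96, 90, 91, 92, 93, 93, 92, 94, 95, 97, 100, 102, 101, 100, 99, 100, 99, 98, 99, 99]
0 [40, 42, 43, 42, 42, 41, 43, 42, 43, 44, 44, 42, 40, 38, 43, 40, 41, 42, 41, 40, 40, 42, 42, 42, 45, 44, 42, 42, 41, 42, 42, 42, 41, 42, 43, 44, 42, 40, 36, 37, 40, 39, 42, 44, 45, 47, 47, 47, 47, 47, 44, 44, 44, 44, 41, 56, 78, 95, 101, 101, 102, 102, 101, 101, 102, 103, 102, 101, 102, 103, 102, 102, 102, 103, 103, 102, 103, 104, 104, 102, 103, 105, 105, 104, 103, 105, 104, 103, 102, 104, 102, 102, 102, 103, 104, 104, 104, 104, 103, 101, 99, 95, 93, 92, 90, 90, 89, 90, 92, 94, 95, 96, 99, 101, 100, 100, 99, 99, 99, 99, 96]
40 [42, 44, 47, 42, 42, 43, 42, 37, 41, 41, 39, 38, 43, 41, 41, 40, 42, 41, 43, 45, 43, 38, 41, 43, 43, 45, 46, 46, 45, 44, 44, 45, 44, 42, 36, 43, 45, 46, 45, 43, 45, 46, 46, 48, 44, 45, 44, 43, 45, 46, 61, 78, 90, 92, 94, 95, 94, 94, 94, 93, 92, 92, 91, 93, 93, 94, 92, 92, 93, 93, 92, 91, 91, 91, 90, 91, 92, 92, 93, 93, 91, 90, 90, 89, 88, 90, 91, 90, 88, 89, 90, 90, 90, 90, 91, 89, 89, 91, 90, 89, 90, 93, 94, 93, 91, 89, 90, 90, 89, 89, 95, 98, 99, 99, 101, 100, 99, 98, 100, 100, 99]
```

View pics/g2.png

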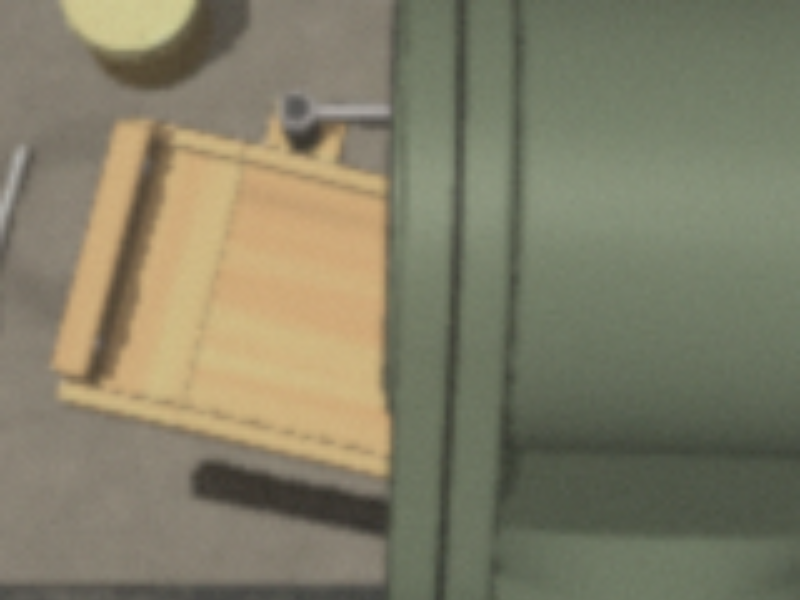

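The arm hides the roller in the top view, so I'll track it in the side view instead.

```bash
cat >> geo.py <<'E'
def rz(x):return 42. if x<-82 else min(12+(x+80)*.14054+30/np.cos(.1396),63.3) if x<70 else 61.
def ext(x,sk=0,y=0):
    v=np.load("rack.npy");a=np.linspace(0,2*np.pi,40);L=np.array([-60,60.])
    p=np.array([[x+30*np.cos(t)-sk*l,y+l,rz(x)+30*np.sin(t)] for t in a for l in L])/1e3
    q=proj("side",p@Rz(v[2]).T+[v[0],v[1],0]);return np.r_[q.min(0),q.max(0)],q
def side(tag,x=None):
    im=robot.read_camera("side");cv2.imwrite(f"pics/{tag}.png",im)
    for d in robot.spot_in("side","roller"):
        e=np.array(d["extent"])
        if 225<e[0]<260 and e[1]>130 and e[2]<310: print("ext",e.round(1),round(d["conf"],2),"x by bottom",min(np.arange(-120,95,.5),key=lambda t:abs(ext(t)[0][3]-e[3])))
    s=robot.sense();xx=x or go() 
E
python3 - <<'E'
from geo import *
e,q=ext(-112);print(e.round(1))
e,q=ext(-72);print(e.round(1))
side("h");go((-41,0,45))
im=cv2.imread("pics/h.png");c=im[120:260,210:330]
h=cv2.hconcat([cv2.resize(c,(390,455),interpolation=3)]*1);
d=c.copy();hull=cv2.convexHull((q-[210,120]).astype(np.float32));d=cv2.resize(d,(390,455),interpolation=3);cv2.polylines(d,[np.int32(hull*3.25)],True,(0,0,255),1)
cv2.imwrite("pics/h2.png",np.hstack([h,d]))
E
```

```text
[256.4 178.  293.8 199.1]
[254.2 184.1 292.5 205.8]
ext [233.1 183.7 296.3 248.2] 0.68 x by bottom 94.5
ext [248.  138.7 264.9 150.5] 0.65 x by bottom -120.0
ext [255.9 187.1 293.  202.5] 0.59 x by bottom -92.5
t 4.83 at [-113.5   -0.7   33.7] F [-0.4  0.7  1.6] w 60
t 4.83 at [-113.5   -0.7   33.7] F [-0.4  0.7  1.6] w 60
(-41, 0, 45) [ 72.5  -0.7 -11.2] [ 0.    -0.    -0.001]
```

View pics/h2.png

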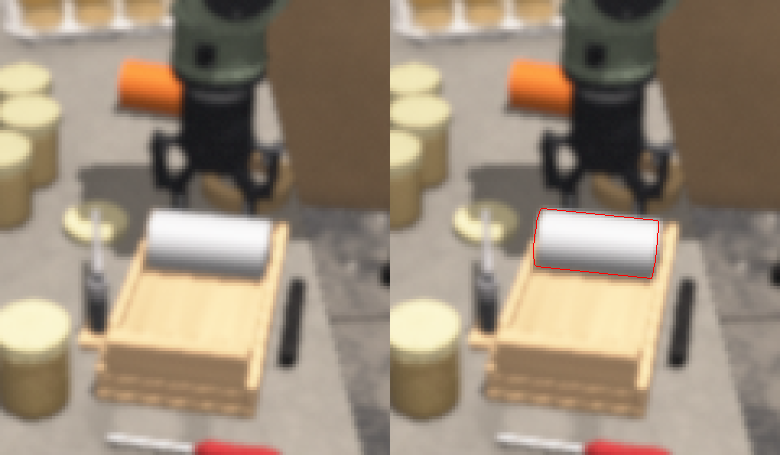

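The side view shows the roller square in the lane at x ≈ -72 mm, pressed against the fingers and matching the prediction. I'll continue up the ramp.

```bash
python3 -m inch '[5,-1,-1,0,0,0,60, 10,-1,-1.5,0,0,0,60, 15,-1,-2,0,0,0,60, 20,-1,-2.5,0,0,0,60, 25,-1,-3.5,0,0,0,60, 30,-1,-4,0,0,0,60, 35,-1,-5,0,0,0,60, 40,-1,-5.5,0,0,0,60]'
python3 -m inch '[5,0,-0.5,0,0,0,60, 10,0,-1.5,0,0,0,60, 15,0,-2,0,0,0,60, 20,0,-3,0,0,0,60, 25,0,-3.5,0,0,0,60, 30,0,-4,0,0,0,60, 35,0,-5,0,0,0,60, 40,0,-5.5,0,0,0,60]'
python3 -m inch '[5,0,-0.5,0,0,0,60, 10,0,-1.5,0,0,0,60, 15,0,-2,0,0,0,60, 20,0,-3,0,0,0,60, 25,0,-3.5,0,0,0,60, 30,0,-4,0,0,0,60]'
python3 - <<'E'
from geo import *
side("i");go((29,0,52),(43,0,52))
im=cv2.imread("pics/i.png");v=np.load("rack.npy");p=robot.sense()["position"]
x=(Rz(v[2]).T@(np.array(p)-[v[0],v[1],0]))[0]*1e3+41;print("pred",x)
c=cv2.resize(im[140:260,210:330],(600,600),interpolation=3)
cv2.polylines(c,[np.int32(cv2.convexHull(((ext(x)[1]-[210,140]+.5)*5-.5).astype(np.float32)))],True,(0,0,255),1);cv2.imwrite("pics/i2.png",c)
E
```

```text
time: 5.82
position: [0.4562, -0.0082, 0.0393]
ee_rot: [[0.235, 0.972, 0.0], [0.972, -0.235, 0.0], [0.0, 0.0, -1.0]]
contact_force: [-0.8, -2.3, 2.1]
width: 0.0602
gripper_force: 1.3
time: 6.82
position: [0.4656, 0.0307, 0.0448]
ee_rot: [[0.235, 0.972, 0.0], [0.972, -0.235, 0.0], [0.0, -0.0, -1.0]]
contact_force: [0.3, -1.8, 1.6]
width: 0.06
gripper_force: 1.3
time: 7.58
position: [0.4726, 0.0599, 0.0487]
ee_rot: [[0.235, 0.972, -0.0], [0.972, -0.235, 0.0], [0.0, -0.0, -1.0]]
contact_force: [-1.1, -2.3, 2.5]
width: 0.06
gripper_force: 1.3
ext [252.2 199.2 289.9 220.5] 0.78 x by bottom 22.5
ext [249.2 137.9 260.3 151.2] 0.64 x by bottom -120.0
ext [232.2 184.5 299.4 248. ] 0.25 x by bottom 94.5
t 7.67 at [-3.   0.2 48.7] F [-0.8  0.1 -0.4] w 60
t 7.67 at [-3.   0.2 48.7] F [-0.8  0.1 -0.4] w 60
(29, 0, 52) [32.   0.2 -3.3] [ 0.    -0.001 -0.001]
(43, 0, 52) [46.   0.2 -3.3] [ 0.    -0.001 -0.001]
pred 38.01462380722741
```

View pics/i2.png

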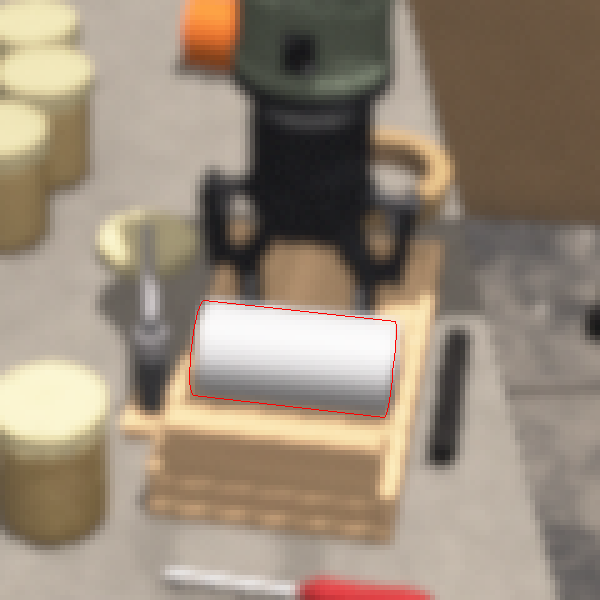

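The roller is at x ≈ 38 mm, square and in contact with the fingers. I'll take it over the crest slowly and up to the stop.

```bash
python3 -m inch '[5,0,-0.5,0,0,0,60, 10,0,-1.5,0,0,0,60, 15,0,-2,0,0,0,60, 20,0,-3,0,0,0,60, 24,0,-3.5,0,0,0,60, 27,0,-4,0,0,0,60, 30,0,-4,0,0,0,60, 33,0,-4,0,0,0,60]'
python3 -m inch '[2.5,0,0,0,0,0,60, 5,0,0,0,0,0,60, 7.5,0,0,0,0,0,60, 10,0,0,0,0,0,60, 12,0,0,0,0,0,60, 13.5,0,0,0,0,0,60, 13.5,0,0,0,0,0,60]'
python3 - <<'E'
from geo import *
side("j");go((43,0,52))
im=cv2.imread("pics/j.png")
c=cv2.resize(im[140:260,210:330],(600,600),interpolation=3)
cv2.polylines(c,[np.int32(cv2.convexHull(((ext(84)[1]-[210,140]+.5)*5-.5).astype(np.float32)))],True,(0,0,255),1);cv2.imwrite("pics/j2.png",c)
E
```

```text
time: 8.68
position: [0.4804, 0.092, 0.0527]
ee_rot: [[0.235, 0.972, 0.0], [0.972, -0.235, 0.0], [0.0, 0.0, -1.0]]
contact_force: [-0.2, 0.5, -0.5]
width: 0.06
gripper_force: 0.0
time: 9.55
position: [0.4835, 0.1049, 0.0527]
ee_rot: [[0.235, 0.972, -0.0], [0.972, -0.235, 0.0], [0.0, -0.0, -1.0]]
contact_force: [-0.2, 0.7, -0.2]
width: 0.0598
gripper_force: 0.0
ext [246.9 207.8 289.4 225.8] 0.67 x by bottom 53.5
t 9.65 at [42.6  0.1 52.7] F [0.5 0.2 0.1] w 60
t 9.65 at [42.6  0.1 52.7] F [0.5 0.2 0.1] w 60
(43, 0, 52) [0.4 0.1 0.7] [ 0.    -0.    -0.002]
```

View pics/j2.png

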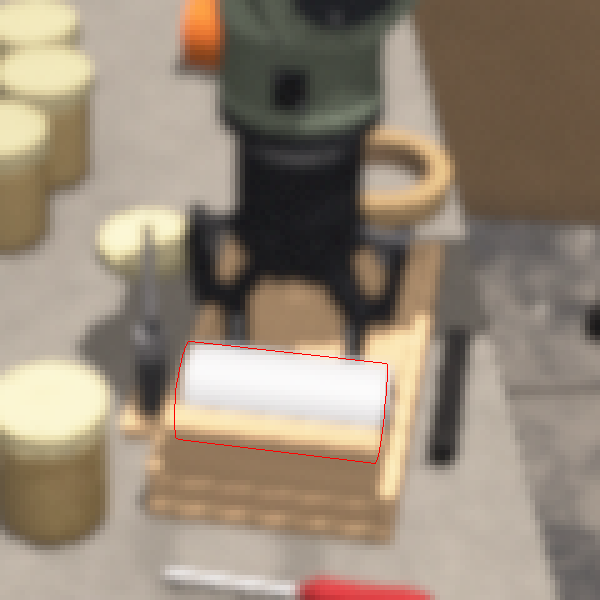

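It looks seated: the roller matches the outline drawn for x = 84 mm. I'll press gently to confirm it's against the stop.

```bash
python3 -m inch '[1.5,0,0,0,0,0,60, 3,0,0,0,0,0,60]'; python3 -m inch '[1,0,0,0,0,0,60, 1,0,0,0,0,0,60]'; python3 -c "
from geo import *
go()"
```

```text
time: 9.9
position: [0.4838, 0.1062, 0.0527]
ee_rot: [[0.236, 0.972, -0.001], [0.972, -0.236, -0.002], [-0.002, -0.001, -1.0]]
contact_force: [-2.5, -14.2, 4.5]
width: 0.0598
gripper_force: 7.5
time: 10.15
position: [0.4838, 0.1062, 0.0527]
ee_rot: [[0.237, 0.972, -0.002], [0.972, -0.237, -0.003], [-0.004, -0.001, -1.0]]
contact_force: [-2.1, -16.3, 4.5]
width: 0.06
gripper_force: 8.0
t 10.15 at [44.2  0.2 52.7] F [-16.3  -1.8   4.5] w 60
```

A reaction of 16 N confirms the roller is hard against the stop. I'll back off, lift clear, and go over to the outer side of the keeper with the fingers shut.

```bash
python3 -m inch '[-4,0,0,0,0,0,60, -12,0,0,0,0,0,60, -25,0,-20,0,0,0,60, -35,0,-70,0,0,0,30, -50,30,-100,0,0,0,0, -75,90,-100,0,0,0,0, -84,143,-100,0,0,0,0, -84,143,-100,0,0,0,0]'
python3 - <<'E'
from geo import *
go((-40,-143,61));robot.read_camera("side");cv2.imwrite("pics/k.png",robot.read_camera("side"))
def path(r=95,extra=0):
    for th in(1.8,1.6,1.4,1.2,1,.8,.6,.4,.2,0,-.02):
        o=4+11*abs(np.cos(th))+14.5*abs(np.sin(th))-extra
        d=np.array([-np.sin(th),np.cos(th)]);p=np.array([np.cos(th),np.sin(th)])
        print(th,(np.array([46,-90])+r*d-o*p).round(1))
path()
E
```

```text
time: 11.15
position: [0.6058, -0.0092, 0.1521]
ee_rot: [[0.238, 0.971, 0.002], [0.971, -0.238, -0.0], [-0.0, 0.002, -1.0]]
contact_force: [-2.1, 0.2, -0.4]
width: 0.0002
gripper_force: 0.0
t 11.15 at [ -39.6 -145.4  152.1] F [-0.3  2.1 -0.4] w 0
(-40, -143, 61) [-0.4 -2.5 91.1] [ 0.002  0.    -0.005]
1.8 [ -41.8 -131.7]
1.6 [ -48.4 -111.6]
1.4 [-51.  -93.7]
1.2 [-50.3 -75.6]
1 [-45.9 -57.3]
0.8 [-37.5 -39.6]
0.6 [-25.2 -23.6]
0.4 [ -9.2 -10.2]
0.2 [ 9.8 -0.4]
0 [31.  5.]
-0.02 [32.6  5.3]
```

```bash
python3 -m inch '[0,0,50,0,0,-0.005,0, 0,0,91,0,0,-0.005,0, 0,0,91,0,0,-0.005,0]'
python3 -m inch '[-2,-7,0,0,0,0,0, -2,-14,0,0,0,0,0, -5,-24,0,0,0,0,0, -9,-34,0,0,0,0,0, -10,-43,0,0,0,0,0, -11,-52,0,0,0,0,0, -11,-61,0,0,0,0,0, -11,-70,0,0,0,0,0]'
python3 - <<'E'
from geo import *
go((-46,-57,61),(-37.5,-40,61),(-25,-24,61),(-9,-10,61),(10,0,61),(31,5,61))
a=robot.read_camera("side");b=robot.read_camera("top")
a=cv2.resize(a[140:260,210:330],(400,400),interpolation=3);b=cv2.resize(b[165:295,170:300],(400,400),interpolation=3)
cv2.imwrite("pics/l.png",np.hstack([a,b]))
E
```

```text
time: 11.62
position: [0.6017, -0.0059, 0.06]
ee_rot: [[0.229, 0.973, -0.005], [0.973, -0.229, 0.0], [-0.001, -0.005, -1.0]]
contact_force: [-0.4, 0.9, 0.7]
width: 0.0002
gripper_force: 0.0
time: 12.62
position: [0.5325, -0.001, 0.0618]
ee_rot: [[0.23, 0.973, 0.0], [0.973, -0.23, 0.0], [0.0, 0.0, -1.0]]
contact_force: [1.6, 0.7, 0.2]
width: 0.0002
gripper_force: 0.4
t 12.62 at [-48.7 -72.2  61.8] F [ 1.  -1.4  0.2] w 0
(-46, -57, 61) [  2.8 -15.2   0.8] [ 0.    -0.     0.003]
(-37.5, -40, 61) [ 11.3 -32.1   0.8] [ 0.    -0.     0.003]
(-25, -24, 61) [ 23.9 -48.1   0.8] [ 0.    -0.     0.003]
(-9, -10, 61) [ 39.9 -62.    0.8] [ 0.    -0.     0.003]
(10, 0, 61) [ 59.  -72.    0.8] [ 0.    -0.     0.003]
(31, 5, 61) [ 80.  -76.9   0.8] [ 0.    -0.     0.003]
```

View pics/l.png

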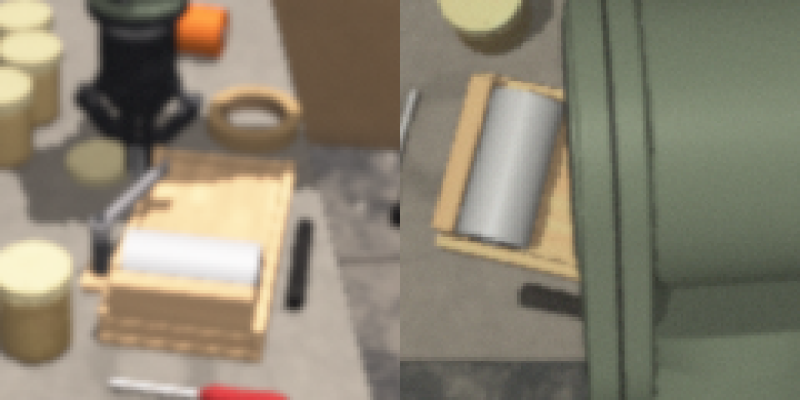

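The roller is seated against the stop and the keeper is swinging in ahead of the fingers. I'll finish the arc.

```bash
python3 -m inch '[1,-8,0.8,0,0,0,0, 3,-15,0.8,0,0,0,0, 7,-24,0.8,0,0,0,0, 11,-32,0.8,0,0,0,0, 17,-40,0.8,0,0,0,0, 24,-48,0.8,0,0,0,0, 32,-55,0.8,0,0,0,0, 40,-62,0.8,0,0,0,0]'
python3 -c "
from geo import *
go((10,0,61),(31,5,61))"
python3 -m inch '[9,-5,0,0,0,0,0, 18,-9,0,0,0,0,0, 25,-12,0,0,0,0,0, 32,-14,0,0,0,0,0, 36,-14.5,0,0,0,0,0, 39,-15,0,0,0,0,0, 41,-15,0,0,0,0,0]'
python3 -c "
from geo import *
go((31,5,61))"
```

```text
time: 13.72
position: [0.4816, 0.0527, 0.0609]
ee_rot: [[0.23, 0.973, 0.0], [0.973, -0.23, 0.0], [0.0, 0.0, -1.0]]
contact_force: [1.2, -0.7, 0.1]
width: -0.0004
gripper_force: 0.3
t 13.72 at [ -8.4 -10.2  60.9] F [-0.4 -1.3  0.1] w 0
(10, 0, 61) [ 18.4 -10.1  -0.1] [ 0.    -0.     0.003]
(31, 5, 61) [ 39.4 -15.   -0.1] [ 0.    -0.     0.003]
time: 14.6
position: [0.4767, 0.0953, 0.0609]
ee_rot: [[0.23, 0.973, -0.0], [0.973, -0.23, -0.0], [-0.0, -0.0, -1.0]]
contact_force: [-1.3, -5.6, -0.1]
width: 0.0002
gripper_force: 3.0
t 14.6 at [31.9  4.6 60.9] F [-5.7 -0.1 -0.1] w 0
(31, 5, 61) [-0.9 -0.4 -0.1] [-0.     0.     0.003]
```

```bash
python3 -m inch '[1.5,0,0,0,0,0,0, 3,0,0,0,0,0,0, 3,0,0,0,0,0,0]'
python3 -m inch '[-5,0,0,0,0,0,0, -15,0,0,0,0,0,0, -25,0,-20,0,0,0,0, -40,0,-80,0,0,0,0, -100,0,-130,0,0,0,0, -160,0,-150,0,0,0,0, -220,0,-160,0,0,0,0, -250,0,-160,0,0,0,0]'
python3 - <<'E'
from geo import *
go()
a=robot.read_camera("side");b=robot.read_camera("top")
a=cv2.resize(a[160:260,220:320],(400,400),interpolation=3);b=cv2.resize(b[170:290,175:295],(400,400),interpolation=3)
cv2.imwrite("pics/m.png",np.hstack([a,b]))
E
```

```text
time: 14.98
position: [0.4766, 0.0956, 0.0608]
ee_rot: [[0.232, 0.973, -0.002], [0.973, -0.232, -0.004], [-0.004, -0.001, -1.0]]
contact_force: [-2.8, -17.3, 3.6]
width: 0.0002
gripper_force: 8.4
time: 15.98
position: [0.419, -0.1478, 0.2217]
ee_rot: [[0.232, 0.973, 0.001], [0.973, -0.232, -0.001], [-0.0, 0.001, -1.0]]
contact_force: [1.2, -0.3, -0.2]
width: -0.0001
gripper_force: 0.0
t 15.97 at [-218.     4.   221.7] F [-0.  -1.2 -0.2] w 0
```

View pics/m.png

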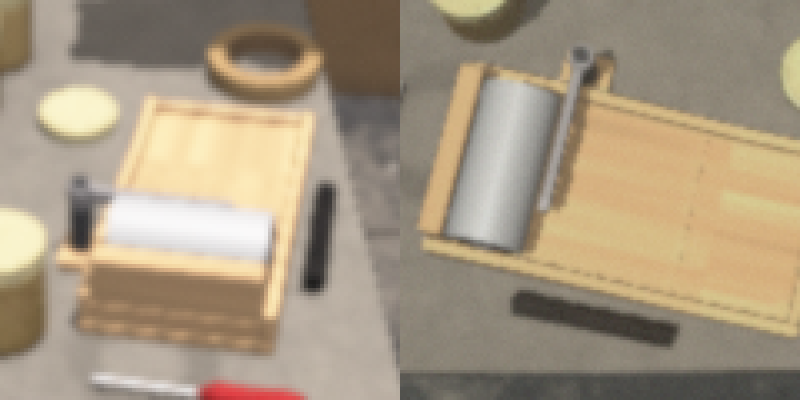

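The roller sits in its seat and the keeper is shut, parallel behind it: it held at its limit under 17 N. The robot is clear of everything, so I'll hand in.

```bash
python3 -c "
from bench import robot
print(robot.close_job())"
```

```text
the job is handed in; nothing more can be done
None
```

I pushed the roller up the ramp into its seat against the stop, shut the keeper fully behind it, and handed the job in at about 16 s of the 64 s allowed; the hand-in call didn't return a verdict.

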